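# Index and lock the drive turntable

### The job

A small drive is clamped on the spoked turntable: push the turntable round by its spokes with a fingertip until its fork faces the tooth of the swung-out locking arm, and let it stand there. Then push the arm by its upright pin so that the tooth goes fully home between the two prongs of the fork. Push gently, grip or lift nothing, and leave everything else on the bench where it is.

Things in the scene. Friction and masses are not known exactly. Their poses are not given: they have to be found in the camera images.
- index_table: Heavy grey base plate of the turntable, fixed to the bench, about 170x150 mm and 12 mm thick, with a 75x50 mm ear under the pivot of the locking arm. Origin on the vertical axis of the turntable, at bench height; z up; its -x points from the axis to the place where the fork must come (where the tooth enters).
- table_wheel (a joint): Turning angle of the turntable about the vertical axis, rad, positive anticlockwise seen from above; 0 when the fork points exactly along the base's -x, at the tooth. It may turn from -2.6 to 2.6, takes about 0.15 N m, and stays where it is left. It is a dark steel disc, radius 62 mm from 26 to 40 mm height, radius 58 mm at its top (70 mm height), with the drive and its two clamps on it (up to 88 mm height, within 62 mm of the axis). All its spokes and the fork turn with it.
- fork (a point): Middle of the mouth of the fork, 89 mm from the axis, 33 mm above the bench. The fork is two steel prongs reaching out from the disc's lower edge, 10 mm wide each with a 22 mm gap between them, between 26 and 40 mm height: below the spokes.
- spoke0 (a point): Centre of the black ball (16 mm across) at the end of one of the four spokes, 104 mm from the axis and 58 mm above the bench; this spoke stands 45 degrees anticlockwise from the fork. Spokes are level round bars, 10 mm thick, bare from 50 mm to 96 mm from the axis; nothing stands higher than 40 mm under or between them.
- spoke1 (a point): Centre of the black ball (16 mm across) at the end of one of the four spokes, 104 mm from the axis and 58 mm above the bench; this spoke stands 135 degrees anticlockwise from the fork. Spokes are level round bars, 10 mm thick, bare from 50 mm to 96 mm from the axis; nothing stands higher than 40 mm under or between them.
- spoke2 (a point): Centre of the black ball (16 mm across) at the end of one of the four spokes, 104 mm from the axis and 58 mm above the bench; this spoke stands 225 degrees anticlockwise from the fork. Spokes are level round bars, 10 mm thick, bare from 50 mm to 96 mm from the axis; nothing stands higher than 40 mm under or between them.
- spoke3 (a point): Centre of the black ball (16 mm across) at the end of one of the four spokes, 104 mm from the axis and 58 mm above the bench; this spoke stands 315 degrees anticlockwise from the fork. Spokes are level round bars, 10 mm thick, bare from 50 mm to 96 mm from the axis; nothing stands higher than 40 mm under or between them.
- lock_arm (a joint): Swing of the locking arm, rad: near 0 swung out, 0.45 fully home against its stop; it swings anticlockwise from above, toward the turntable, takes about 0.08 N m (under 1 N at the pin) and stays where it is left. The arm is a flat steel bar, 12 mm wide, top at 36 mm height (41 mm over its pivot), pivoted on a vertical axis at x = -105, y = +60 mm of the base. The tooth meets the prongs if the fork is not in line.
- lock_pin (a point): Centre of the top of the upright black pin at the end of the locking arm: 14 mm thick, rising from the arm to 78 mm above the bench, 134 mm from the arm's pivot. With the arm home it stands at x = -105, y = -74 mm of the base.
- tooth (a point): Tip of the tooth, 9 mm wide, 31 mm above the bench, that sticks out of the arm 60 mm from its pivot at right angles to it, toward the turntable. With the arm home it stands at x = -71, y = 0 mm of the base, 18 mm deep in the fork.
- tape: Bystander, loose: roll of black tape lying flat, 62 mm across, 19 mm high; origin at the centre of its underside.
- yellow_driver: Bystander, loose: screwdriver with a yellow handle, 24x160x28 mm, lying; origin at the centre of its underside.
- tin: Bystander, loose: round white open tin of screws, 66 mm across, 30 mm high; origin at the centre of its underside.
- cutters: Bystander, loose: side cutters with blue handles, 55x147x12 mm, lying; origin at the centre of its underside.
- spool: Bystander, loose: spool of solder wire, 61x70x32 mm, standing on its flange; origin at the centre of its underside.

How it is judged:
On the way, in this order (a step that is already met when the one before it is completed fails the run):
1. the turntable stands still with its fork facing the tooth (within 0.07 rad) while the locking arm is still swung out (under 0.15) (value of joint table_wheel between -0.07 and 0.07 rad and velocity of joint table_wheel between -0.05 and 0.05 rad/s and value of joint lock_arm below 0.15 rad), for 0.2 s.
2. the locking arm is pushed home (beyond 0.39 of 0.45), the fork still in place (value of joint table_wheel between -0.07 and 0.07 rad and value of joint lock_arm above 0.39 rad), for 0.2 s.
At the end, for the whole second after the job is handed in: The turntable is at 0 within 0.07 rad, the locking arm is home (joint beyond 0.39 of 0.45 rad) with its tooth in the fork, and both are at rest (all of step 2 and velocity of joint table_wheel between -0.05 and 0.05 rad/s and velocity of joint lock_arm between -0.05 and 0.05 rad/s); the robot touches nothing.
It fails at once if the locking arm is swung in (beyond 0.2 rad) while the fork is not in front of the tooth (more than 0.1 rad off) (value of joint lock_arm above 0.2 rad and (value of joint table_wheel above 0.1 rad or value of joint table_wheel below -0.1 rad)).
It fails at once if turntable or arm is gripped or pushed roughly (fingers press on it with more than 35 N) (contact force between the fingers and index_table above 35 N).
It fails at once if a bystander (tape, screwdriver, tin, cutters, spool) is moved or lifted by more than 20 mm (distance of any of tape, yellow_driver, tin, cutters, spool from where it was at the start of the episode above 0.02 m).
It also fails if it takes over 72 s, if anything falls off the work surface, if the arm or the gripper's body presses on something with over 40 N, if the wrist force passes 120 N, or if a joint passes its speed limit or range.

### The arm

A 7-joint arm with a two-finger parallel gripper is mounted at the origin on a cart in front of the work surface, level with it; the furniture and walls round the work are solid. World frame = base frame: x ahead of the robot, y to its left, z up, the work surface at z = 0. Lengths are in m, angles in rad, forces in N, time in s.
With the tool pointing down it reaches from about 0.4 to 0.85 m from the base axis. Payload 10.4 kg.
Tool frame: the origin (TCP) lies between the finger pads; the fingertips stand 17 mm ahead of it and the grasp point (between the pads) lies 2 mm behind it; z points along the fingers, y is the line along which they close (so a half turn about z gives the same grasp; the last joint's range is limited). The gripper opens to 85 mm and grips with 20 to 120 N. Pads are 22 mm wide; open, the fingers measure 114 mm over their backs; the gripper's body (76 mm by 85 mm) begins 54 mm behind the grasp point. The pads swing forward as they close: fully open they stand 13 mm farther back than shut.
Start: joints at [-1.347, 0.332, -0.065, 1.46, 0.022, 1.35, -0.088], TCP at [0.153, 0.606, 0.248] pointing down, gripper open.
Joint ranges: [-2.6, 2.6], [-0.5, 2.12], [-1.47, 1.34], [0.16, 2.42], [-1.27, 4.41], [0.06, 2.06], [-2.6, 2.6]. Speed limits (rad/s): [2.22, 2.22, 2.79, 2.79, 3.14, 3.14, 3.14].

### API

Orientations are given as a unit quaternion [x, y, z, w].
In Python, from workcell import readout, imaging, manip gives the robot as it stands. The module is installed in compiled form; this text tells all that it offers.
- The arm moves only by the shell command python3 -m crank 'ROWS' [OPENING] [FORCE]. ROWS is JSON, a list of rows, each a list of 4 numbers: the shift along the tool's x, y, z as a fraction of full scale, then the turn about the tool's z as a fraction of full scale. In form: [[x, y, z, yaw], ...]. A call has 1 to 5 rows; each row is the pose to reach, as a shift and turn from the pose commanded when the call began, along the tool's axes at that moment; what a row does not reach only later rows make up. Full scale, the value 1, is 400 mm for a shift and 60 degrees for a turn. A row lasts 1/12 s, in which the tool goes at most 41.7 mm and 7.16 degrees, less where a joint would pass 70% of its speed; a pose out of reach is approached as far as the arm can. A call with a number of a shift or a turn outside -1 to 1 is refused whole. A call with a gripper value outside its range is refused whole. OPENING is the gripper command: -1 is shut, 1 is fully open, values between are in proportion, set as the call begins (- or left out, the last holds). The fingers move at their own pace and stop on an object; FORCE is the grip in N (left out, the last holds). Time passes only in rows, so rows that repeat a pose let the fingers close. It gives the time, the measured TCP pose, the force, the opening and the grip force at its end, in the units of the state.
- readout.get_obs(): the state, without advancing time (a new reading comes with each control period).
- imaging.camera(name): name is "scene" or "top" or "wrist"; returns a dict with "color" (384x512x3 uint8, red, green, blue), "fx", "fy", "cx", "cy" (pixels), "rvec" (rotation vector, rad) and "tvec" (3), from world to camera coordinates, as OpenCV has them. Camera axes: x right, y down, z forward; pixel columns grow to the right and rows downward; lengths in m; the calibration is good to about 2 mm. A picture is of the moment at which its call begins. There is no depth.
- manip.hand_in(): hands the job in; it is judged then, once.
The state is a dict: "clock": time; "joint_pos": joint angles; "joint_velocities": joint speeds; "tau": joint torques, N m; "position": TCP position; "ee_rot": TCP orientation; "ft_force": force on the tool from outside, world axes, zero at the start; "torque": the same for the moment, N m; "grip_width": opening from 0.0 (shut) to 1.0 (fully open); "grasp_force": force on a finger pad.
Only numpy, scipy, OpenCV 4.12 (cv2) and the standard library are available. Lean on these libraries where they do the work, as an engineer would, in place of code of your own. Each camera call takes 0.05 s, during which the arm holds its last target. There are 200 camera calls.

## Working session

There is one attempt and no reset: what is moved stays moved. The work goes in short steps, Python scripts to look and compute and a shell command to move; the robot and the scene stay as the last step left them, time stands still between calls to the robot, and variables do not carry over. Pictures are saved under pics/ and viewed, at most 10 in all, crops included, and the job is handed in when it is done.

```bash
mkdir -p pics; python3 - <<'E'
from workcell import readout, imaging
import cv2, json, numpy as np
o=readout.get_obs()
print({k:np.round(o[k],3).tolist() for k in ("clock","position","ee_rot","ft_force","grip_width")})
for n in ("top","scene"):
    c=imaging.camera(n)
    cv2.imwrite(f"pics/{n}0.png",cv2.resize(c["color"][...,::-1],(800,600),interpolation=cv2.INTER_CUBIC))
    print(n,c["fx"],c["fy"],c["cx"],c["cy"],c["rvec"],c["tvec"])
    np.savez(f"{n}0.npz",**c)
E
```

```text
{'clock': 0.0, 'position': [0.153, 0.606, 0.248], 'ee_rot': [0.123, 0.992, -0.001, -0.0], 'ft_force': [0.483, -0.353, 0.299], 'grip_width': 1.001}
top 404.40661277643954 404.40661277643954 253.9099048599004 193.49575726903004 [ 2.16817323 -2.11235049  0.18022693] [0.29885142 0.46962996 0.98337877]
scene 350.8894388879123 350.8894388879123 254.19238852623712 191.40484621986477 [ 2.03245156 -0.55428632  0.3264787 ] [-0.25533916  0.33589319  0.4114674 ]
```

View pics/top0.png

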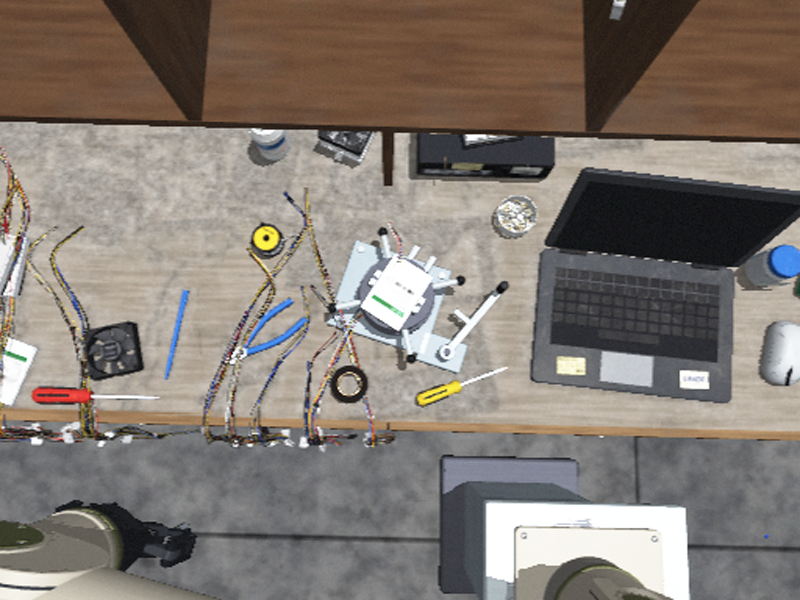

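View pics/scene0.png

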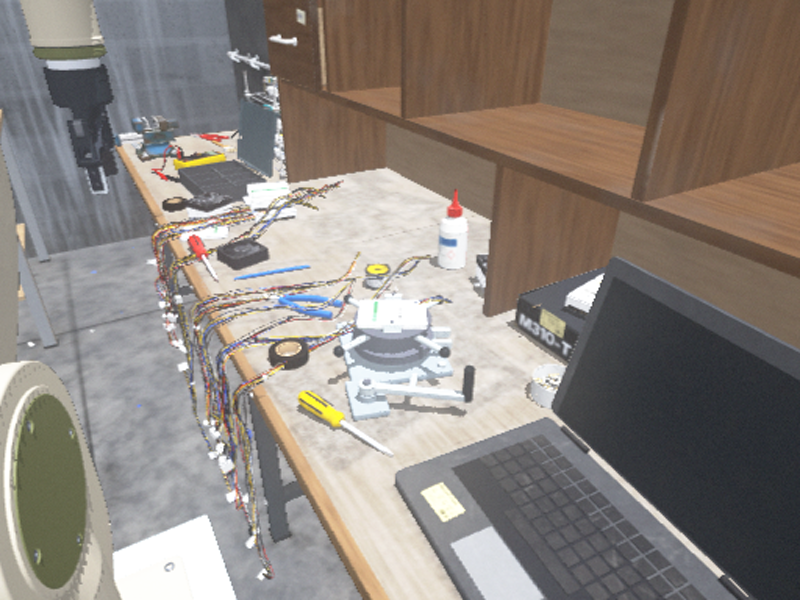

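The top view shows the turntable near (397,293) with balls at (383,232), (460,281), (411,357) and (333,308). The arm's pivot is at (446,352), its pin at (502,287), and the fork at about (425,258). I'll enlarge that area.

```bash
python3 - <<'E'
import cv2
im=cv2.imread("pics/top0.png")
import numpy as np
c=np.load("top0.npz")["color"][...,::-1]
crop=c[130:250,195:355]
cv2.imwrite("pics/crop0.png",cv2.resize(crop,(800,600),interpolation=cv2.INTER_CUBIC))
E
```

```text
(no output)
```

View pics/crop0.png

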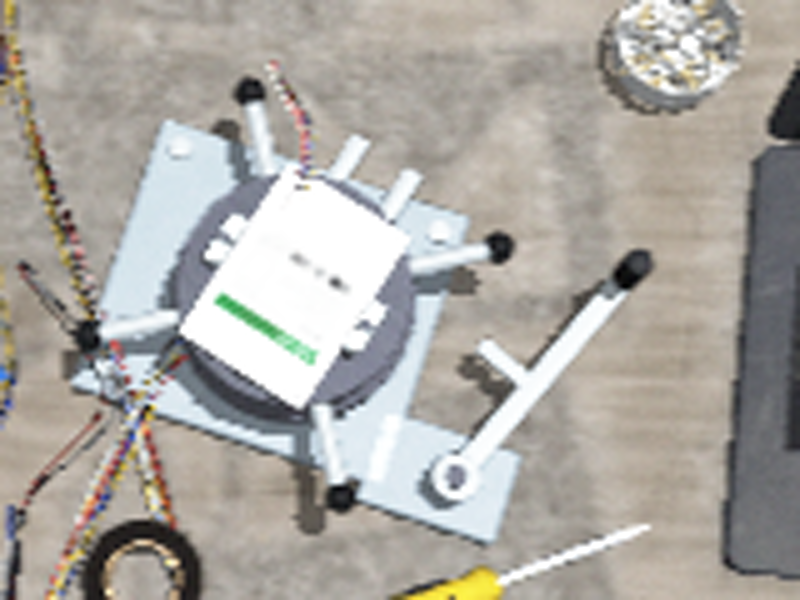

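```bash
cat > h.py <<'E'
import numpy as np, cv2
def ray(c,uv,z):
    K=np.array([[c["fx"],0,c["cx"]],[0,c["fy"],c["cy"]],[0,0,1]],float)
    R=cv2.Rodrigues(np.array(c["rvec"]))[0]; t=np.array(c["tvec"]).ravel()
    d=R.T@np.linalg.solve(K,[uv[0],uv[1],1.]); o=-R.T@t
    return o+d*(z-o[2])/d[2]
def ang(v): return np.arctan2(v[1],v[0])
E
python3 - <<'E'
from h import *
c=np.load("top0.npz")
P=lambda x,y,z: ray(c,((x+.5)/5-.5+195,(y+.5)/5-.5+130),z)[:2]
b=[P(249,90,.058),P(88,333,.058),P(342,495,.058),P(499,247,.058)]
ax=np.mean(b,0); print("axis",ax)
for q in b: print(q,np.linalg.norm(q-ax),ang(q-ax))
f=P(383,160,.040);print("fork",f,np.linalg.norm(f-ax),ang(f-ax))
th=[ang(q-ax)-np.pi/4-i*np.pi/2 for i,q in enumerate(b)]
fa=np.unwrap(th,period=2*np.pi); print("fork ang from spokes",fa)
pv=P(455,476,.041); pin=P(634,265,.078); tt=P(485,347,.036)
print("pivot",pv,np.linalg.norm(pv-ax),"exp",np.hypot(105,60)); print("pin",pin,np.linalg.norm(pin-pv)); print("tooth",tt,np.linalg.norm(tt-pv))
# base yaw: pivot dir in base = atan2(60,-105)
yaw=ang(pv-ax)-np.arctan2(60,-105); print("yaw",yaw)
# other yaw estimate from plate corners at z=.012
k=[P(168,122,.012),P(468,214,.012),P(519,455,.012),P(494,543,.012),P(72,390,.012)]
for i,j in ((0,1),(2,3),(0,4),(4,3)): print(ang(k[j]-k[i]),np.linalg.norm(k[j]-k[i]))
arm=ang(pin-pv)-yaw+np.pi/2; print("arm joint+?",arm)
fj=np.mean(fa)-yaw-np.pi; print("wheel",(fj+np.pi)%(2*np.pi)-np.pi)
for n,q in dict(tin=P(672,45,.03),tape=P(142,578,.019),dtip=P(648,527,.01),lap=P(760,150,.02),sp=P(0,0,0)).items(): print(n,q)
E
```

```text
axis [0.47318149 0.31245508]
[0.57443115 0.33796705] 0.10441433940095717 0.24683279454184556
[0.44869223 0.41364953] 0.10411551328877523 1.8082334390541805
[0.37222509 0.28677664] 0.1041709086528972 -2.8925224251097283
[0.4973775 0.2114271] 0.10388502881712441 -1.3357259736255773
fork [0.54459142 0.26907196] 0.08355520397433928 -0.5459322658916351
fork ang from spokes [-0.53856537 -0.54796105 -0.53632793 -0.55032781]
pivot [0.38438767 0.23040265] 0.12090055946599372 exp 120.93386622447825
pin [0.48618454 0.14774008] 0.1311323815046884
tooth [0.45027079 0.2156817 ] 0.06750771317657642
yaw -5.018079354928996
-1.8483385087852955 0.16437613345338553
2.874266925054562 0.04681112077186083
2.8416417817593906 0.1495872105062662
-1.8928507017521654 0.22929634735357454
arm joint+? 5.906839609374325
wheel 1.3331911600543824
tin [0.61256313 0.11943196]
tape [0.33089968 0.38520635]
dtip [0.36361049 0.12895419]
lap [0.56026344 0.07184574]
sp [0.63675399 0.47407373]
```

```bash
cat >> h.py <<'E'
from scipy.spatial.transform import Rotation as Rn
AX=np.array([.4732,.3125]); YAW=1.268
def rows(targets):
    """targets: (x,y,z,tool-y heading in world); prints fractional rows from the present pose"""
    from workcell import readout
    o=readout.get_obs(); R=Rn.from_quat(o["ee_rot"]).as_matrix(); p=np.array(o["position"])
    h0=ang(R[:,1]); print("pos",p.round(4),"head",round(h0,3),"t",round(float(o["clock"]),2),"F",np.round(o["ft_force"],1),"w",o["grip_width"])
    for t in targets:
        d=R.T@(np.array(t[:3])-p)/.4; y=-((t[3]-h0+np.pi)%(2*np.pi)-np.pi)/np.radians(60)
        print([round(float(v),3) for v in (*d,y)])
def spoke(theta,off,z=.067,r=.080):
    "finger centre beside a spoke at world angle theta, off to its anticlockwise side"
    u=np.array([np.cos(theta),np.sin(theta)]); v=np.array([-u[1],u[0]])
    return (*(AX+r*u+off*v),z,ang(v))
E
python3 - <<'E'
from h import *
c=np.load("top0.npz")
for z in (.3,.4,.5): print(z,ray(c,(248,80),z))
print(ray(c,(545/1.5625,245/1.5625),.02),ray(c,(585/1.5625,168/1.5625),.2),ray(c,(510/1.5625,190/1.5625),0))
s=spoke(.247,.04); rows([(*s[:2],.248,s[3])])
E
```

```text
0.3 [0.64276456 0.3294524  0.3       ]
0.4 [0.59635886 0.32760641 0.4       ]
0.5 [0.54995315 0.32576043 0.5       ]
[0.56792675 0.06601272 0.02      ] [0.6332568 0.0522839 0.2      ] [0.66919226 0.12042737 0.        ]
pos [0.1526 0.6058 0.2476] head 1.324 t 0.1 F [-0.9  0.8  0.1] w 0.9952292921851331
[-1.085, -0.332, -0.001, -0.472]
```

```bash
python3 - <<'E'
from h import *
c=np.load("top0.npz"); s=np.load("scene0.npz")
print(ray(s,(487/1.5625,312/1.5625),0))
for z in (.25,.3,.35,.4,.45,.5,.55): print(z,ray(c,(248,80),z)[0],ray(s,(637/1.5625,192/1.5625),z)[:2],ray(s,(402/1.5625,115/1.5625),z)[:2],ray(s,(497/1.5625,165/1.5625),z)[:2])
E
```

```text
[0.67832269 0.33499622 0.        ]
0.25 0.6659674158713597 [0.78071503 0.16754453] [0.76660199 0.77456057] [0.69752145 0.36735486]
0.3 0.6427645626485267 [0.64701746 0.07415448] [0.63576501 0.55813388] [0.58068647 0.23346507]
0.35 0.6195617094256938 [ 0.5133199  -0.01923556] [0.50492803 0.34170719] [0.46385149 0.09957529]
0.4 0.5963588562028608 [ 0.37962233 -0.1126256 ] [0.37409105 0.1252805 ] [ 0.3470165 -0.0343145]
0.45 0.5731560029800278 [ 0.24592476 -0.20601565] [ 0.24325406 -0.09114618] [ 0.23018152 -0.16820428]
0.5 0.5499531497571948 [ 0.1122272  -0.29940569] [ 0.11241708 -0.30757287] [ 0.11334654 -0.30209407]
0.55 0.5267502965343618 [-0.02147037 -0.39279574] [-0.0184199  -0.52399956] [-0.00348845 -0.43598385]
```

```bash
python3 -m crank '[[-0.08,-0.065,0,-0.1],[-0.16,-0.13,0,-0.2],[-0.24,-0.195,0,-0.3],[-0.32,-0.26,0,-0.4],[-0.4,-0.325,0,-0.47]]' -1 20; python3 - <<'E'
from h import *
rows([(*spoke(-2.8925,.030)[:2],.2,1.82)])
E
```

```text
clock: 0.52
position: [0.2768, 0.439, 0.248]
ee_rot: [-0.125, 0.992, -0.0, -0.0]
ft_force: [1.0, 0.5, -0.3]
grip_width: 0.301
grasp_force: 0.0
pos [0.2768 0.439  0.248 ] head 1.822 t 0.52 F [ 1.   0.5 -0.3] w 0.3010448839869877
[-0.197, -0.503, 0.12, 0.002]
```

```bash
python3 -m crank '[[-0.035,-0.09,0.0,0],[-0.07,-0.18,0.0,0],[-0.105,-0.27,0.0,0],[-0.14,-0.36,0.03,0],[-0.17,-0.44,0.06,0]]' ; python3 -m crank '[[-0.02,-0.04,0.05,0],[-0.027,-0.063,0.1,0],[-0.027,-0.063,0.17,0],[-0.027,-0.063,0.22,0],[-0.027,-0.063,0.22,0]]'; python3 - <<'E'
from h import *
from workcell import imaging
rows([spoke(-2.8925,.030,.07)])
for n in ("scene","wrist"):
    c=imaging.camera(n); np.savez(n+"1.npz",**c)
    im=c["color"][...,::-1]
    if n=="scene": im=im[110:290,130:370]
    cv2.imwrite(f"pics/{n}1.png",cv2.resize(im,(800,600),interpolation=cv2.INTER_CUBIC))
E
```

```text
clock: 0.93
position: [0.3862, 0.2846, 0.2245]
ee_rot: [-0.122, 0.993, 0.0, 0.001]
ft_force: [0.2, 1.6, -0.1]
grip_width: -0.002
grasp_force: 0.0
clock: 1.35
position: [0.3994, 0.2631, 0.1324]
ee_rot: [-0.122, 0.993, -0.002, -0.003]
ft_force: [-0.3, -0.8, 0.4]
grip_width: 0.002
grasp_force: 0.0
pos [0.3994 0.2631 0.1324] head 1.816 t 1.35 F [-0.3 -0.8  0.4] w 0.002405663789515256
[-0.01, -0.0, 0.156, 2.996]
```

View pics/scene1.png

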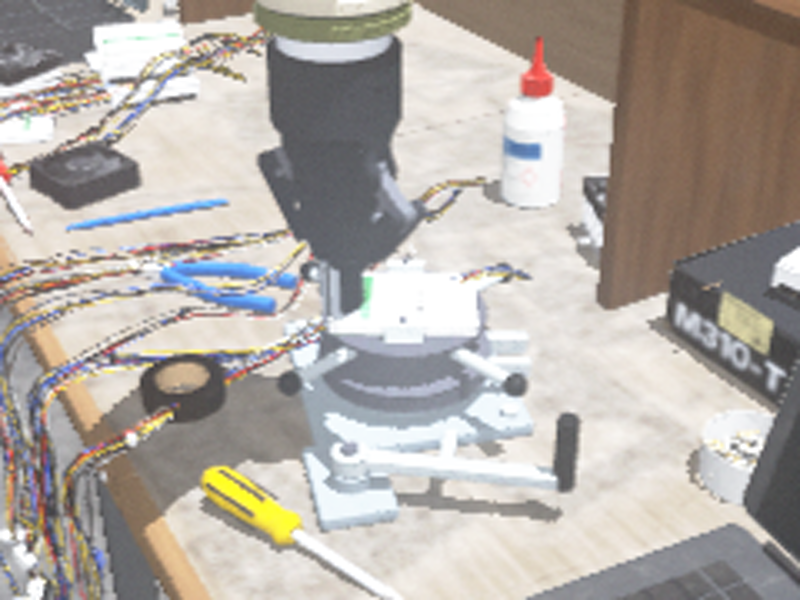

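```bash
cat >> h.py <<'E'
def proj(c,p):
    K=np.array([[c["fx"],0,c["cx"]],[0,c["fy"],c["cy"]],[0,0,1]],float)
    return cv2.projectPoints(np.array([p],float),np.array(c["rvec"]),np.array(c["tvec"]),K,None)[0].ravel()
E
python3 - <<'E'
from h import *
c=np.load("scene1.npz")
for p in ((.3994,.2631,.1154),(.3994,.2631,.1024),(.3994,.2631,.1324),(.372,.287,.058),(.384,.23,.041),(.4487,.4136,.058),(.486,.148,.078)):
    q=proj(c,p); print(p,((q-[130,110])*3.333).round())
E
```

```text
(0.3994, 0.2631, 0.1154) [341. 308.]
(0.3994, 0.2631, 0.1024) [342. 326.]
(0.3994, 0.2631, 0.1324) [340. 285.]
(0.372, 0.287, 0.058) [289. 378.]
(0.384, 0.23, 0.041) [347. 440.]
(0.4487, 0.4136, 0.058) [309. 266.]
(0.486, 0.148, 0.078) [561. 411.]
```

View pics/wrist1.png

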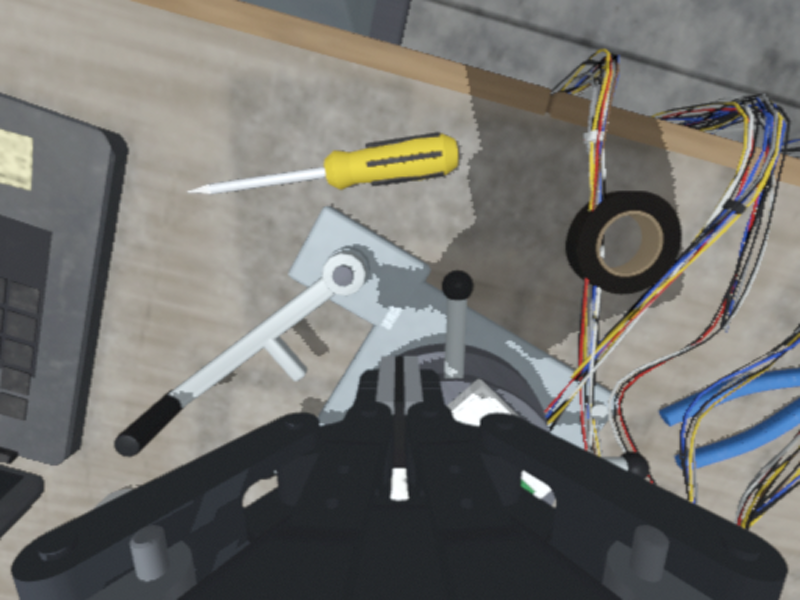

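```bash
python3 -m crank '[[-0.005,0,0.05,0],[-0.01,0,0.1,0],[-0.01,0,0.145,0],[-0.01,0,0.168,0],[-0.01,0,0.168,0]]'; python3 - <<'E'
from h import *
# contact offset guess .020; pushing finger targets as spoke goes from -2.89 clockwise
T=[]
for th in (-2.93,-2.98,-3.03,-3.08,-3.13):
    s=spoke(th,.020,.065); T.append((*s[:3],s[3]+np.pi))
rows(T)
E
```

```text
clock: 1.87
position: [0.4049, 0.2659, 0.0687]
ee_rot: [-0.123, 0.992, -0.0, -0.001]
ft_force: [0.1, 0.8, 0.4]
grip_width: -0.0
grasp_force: 0.0
pos [0.4049 0.2659 0.0687] head 1.817 t 1.87 F [0.1 0.8 0.4] w -0.00014404686137887808
[0.008, 0.028, 0.009, 0.033]
[0.009, 0.039, 0.009, 0.08]
[0.011, 0.049, 0.009, 0.128]
[0.012, 0.059, 0.009, 0.176]
[0.012, 0.069, 0.009, 0.224]
```

```bash
python3 -m crank '[[0.006,0.02,0,0.03],[0.009,0.035,0,0.08],[0.011,0.049,0,0.128],[0.012,0.059,0,0.176],[0.012,0.069,0,0.224]]'; python3 - <<'E'
from h import *
T=[]
for th in np.arange(-3.19,-3.44,-.06):
    s=spoke(th,.020,.065); T.append((*s[:3],s[3]+np.pi))
rows(T)
E
```

```text
clock: 2.28
position: [0.3946, 0.2921, 0.071]
ee_rot: [-0.004, 1.0, 0.001, 0.001]
ft_force: [0.1, -2.3, 0.2]
grip_width: 0.004
grasp_force: 1.0
pos [0.3946 0.2921 0.071 ] head 1.579 t 2.28 F [ 0.1 -2.3  0.2] w 0.004405625695620711
[0.006, 0.011, 0.015, 0.054]
[0.008, 0.023, 0.015, 0.112]
[0.009, 0.035, 0.015, 0.169]
[0.009, 0.048, 0.015, 0.226]
[0.009, 0.06, 0.015, 0.283]
```

```bash
python3 -m crank '[[0.006,0.011,0.01,0.054],[0.008,0.023,0.01,0.112],[0.009,0.035,0.01,0.169],[0.009,0.048,0.01,0.226],[0.009,0.06,0.01,0.283]]'; python3 - <<'E'
from h import *
T=[]
for th in np.arange(-3.49,-3.74,-.06):
    s=spoke(th,.020,.066); T.append((*s[:3],s[3]+np.pi))
rows(T)
E
```

```text
clock: 2.7
position: [0.3908, 0.316, 0.0669]
ee_rot: [0.144, 0.99, 0.001, 0.001]
ft_force: [0.5, -2.9, 0.0]
grip_width: 0.0
grasp_force: 0.9
pos [0.3908 0.316  0.0669] head 1.282 t 2.7 F [ 0.5 -2.9  0. ] w 0.00040288039135318845
[0.003, 0.012, 0.002, 0.057]
[0.004, 0.024, 0.002, 0.114]
[0.006, 0.037, 0.002, 0.172]
[0.006, 0.049, 0.002, 0.229]
[0.006, 0.061, 0.002, 0.286]
```

```bash
python3 -m crank '[[0.003,0.012,0.002,0.057],[0.004,0.024,0.002,0.114],[0.006,0.037,0.002,0.172],[0.006,0.049,0.002,0.229],[0.006,0.061,0.002,0.286]]'; python3 - <<'E'
from h import *
from workcell import imaging
T=[]
for th in np.arange(-3.79,-4.04,-.06):
    s=spoke(th,.020,.066); T.append((*s[:3],s[3]+np.pi))
rows(T)
c=imaging.camera("top"); np.savez("top2.npz",**c)
cv2.imwrite("pics/top2.png",cv2.resize(c["color"][130:250,195:355,::-1],(800,600),interpolation=cv2.INTER_CUBIC))
E
```

```text
clock: 3.12
position: [0.3955, 0.3403, 0.0664]
ee_rot: [0.29, 0.957, 0.001, 0.0]
ft_force: [1.3, -2.6, 1.5]
grip_width: 0.002
grasp_force: 1.2
pos [0.3955 0.3403 0.0664] head 0.983 t 3.12 F [ 1.3 -2.6  1.5] w 0.001658058877146397
[0.002, 0.012, 0.001, 0.058]
[0.004, 0.024, 0.001, 0.115]
[0.005, 0.037, 0.001, 0.172]
[0.006, 0.049, 0.001, 0.23]
[0.006, 0.061, 0.001, 0.287]
```

View pics/top2.png

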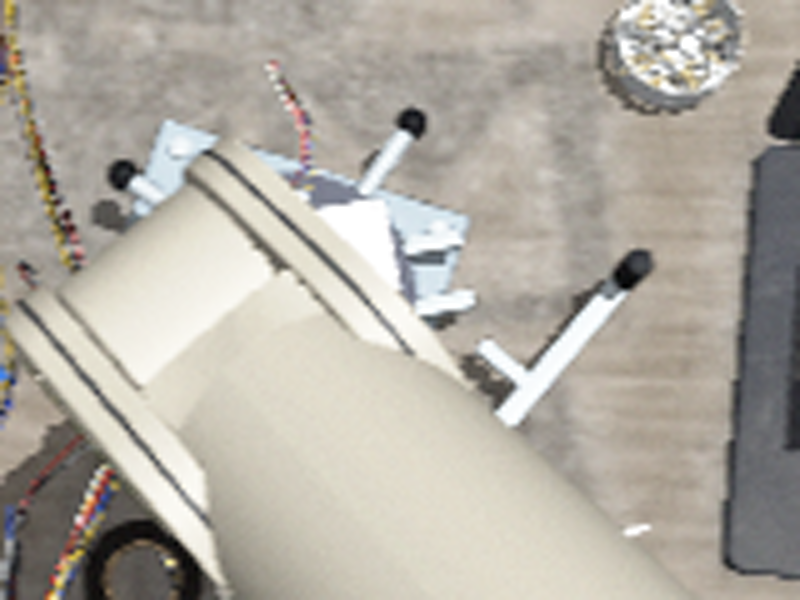

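Spoke0's ball is now at (411,122), spoke1's at (123,173), and the fork prongs end near (465,237) and (473,298). The lock arm has not moved.

```bash
cat >> h.py <<'E'
def wheel(c,px,i,z=.058):
    "joint angle from ball i at crop pixel px (crop 5x from (195,130))"
    q=ray(c,((px[0]+.5)/5-.5+195,(px[1]+.5)/5-.5+130),z)[:2]-AX
    a=ang(q)-np.pi/4-i*np.pi/2-YAW-np.pi
    return np.linalg.norm(q),(a+np.pi)%(2*np.pi)-np.pi
E
python3 - <<'E'
from h import *
c=np.load("top2.npz"); c0=np.load("top0.npz")
print(wheel(c0,(249,90),0),wheel(c0,(88,333),1))
print(wheel(c,(411,122),0),wheel(c,(123,173),1))
o=spoke(0,0)
p=np.array([.3955,.3403])-AX
# spoke2 world angle
for w in [wheel(c,(411,122),0)[1]]:
    th=w+YAW+np.pi+5*np.pi/4; u=np.array([np.cos(th),np.sin(th)]); print("r",p@u,"off",p@[-u[1],u[0]])
E
```

```text
(np.float64(0.10438542752141523), np.float64(1.3346533431254297)) (np.float64(0.10407621316271518), np.float64(1.3259059317591904))
(np.float64(0.10355454326204995), np.float64(0.5135741030358609)) (np.float64(0.1039340985786144), np.float64(0.510808291611081))
r 0.08033102800240866 off 0.018895923901101883
```

```bash
python3 -m crank '[[0.002,0.012,0.001,0.058],[0.004,0.024,0.001,0.115],[0.005,0.037,0.001,0.172],[0.006,0.049,0.001,0.23],[0.006,0.061,0.001,0.287]]'; python3 - <<'E'
from h import *
T=[]
for th in (-4.08,-4.125,-4.16,-4.18,-4.19):
    s=spoke(th,.019,.066); T.append((*s[:3],s[3]+np.pi))
rows(T)
E
```

```text
clock: 3.58
position: [0.4066, 0.3617, 0.0656]
ee_rot: [0.429, 0.903, 0.001, 0.0]
ft_force: [-0.8, -1.9, 1.5]
grip_width: -0.003
grasp_force: 1.2
pos [0.4066 0.3617 0.0656] head 0.684 t 3.58 F [-0.8 -1.9  1.5] w -0.0034388771935878965
[0.002, 0.014, -0.001, 0.049]
[0.003, 0.023, -0.001, 0.092]
[0.004, 0.03, -0.001, 0.125]
[0.004, 0.035, -0.001, 0.145]
[0.005, 0.037, -0.001, 0.154]
```

```bash
python3 -m crank '[[0.002,0.012,0,0.049],[0.003,0.021,0,0.092],[0.004,0.028,0,0.125],[0.004,0.032,0,0.145],[0.004,0.034,0,0.154]]'; python3 - <<'E'
from h import *
from workcell import imaging
s=spoke(-4.23,.019,.066); rows([(*s[:3],s[3]+np.pi)])
c=imaging.camera("top"); np.savez("top3.npz",**c)
cv2.imwrite("pics/top3.png",cv2.resize(c["color"][130:250,195:355,::-1],(800,600),interpolation=cv2.INTER_CUBIC))
E
```

```text
clock: 4.0
position: [0.4159, 0.3718, 0.0652]
ee_rot: [0.5, 0.866, 0.001, -0.0]
ft_force: [-2.0, -0.8, 2.3]
grip_width: 0.0
grasp_force: 1.3
pos [0.4159 0.3718 0.0652] head 0.524 t 4.0 F [-2.  -0.8  2.3] w 7.064050623210569e-05
[0.002, 0.011, -0.002, 0.04]
```

View pics/top3.png

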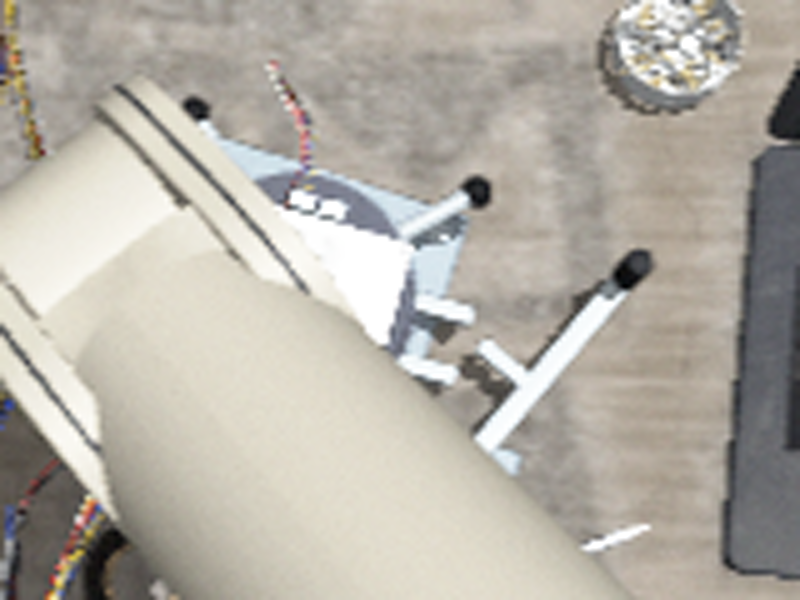

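The balls are at (479,191) and (197,108), and the prongs end at (470,313) and (455,373). The fork is nearly at the tooth.

```bash
python3 - <<'E'
from h import *
c=np.load("top3.npz")
print(wheel(c,(479,191),0),wheel(c,(197,108),1))
E
```

```text
(np.float64(0.10485088474569378), np.float64(0.04073754244442718)) (np.float64(0.10461473017242476), np.float64(0.029758906426057052))
```

```bash
python3 -m crank '[[0,0.002,0,0.01],[0,0.004,0,0.02],[0.001,0.006,0,0.03],[0.001,0.007,0,0.035],[0.001,0.007,0,0.035]]'; python3 -m crank '[[0,-0.02,0,0],[0,-0.04,0,0],[0,-0.04,-0.05,0],[0,-0.04,-0.14,0],[0,-0.04,-0.24,0]]';python3 - <<'E'
from h import *
from workcell import imaging
# pin push: line from pin to home position
pin=np.array([.4862,.1477]); R=np.array([[np.cos(YAW),-np.sin(YAW)],[np.sin(YAW),np.cos(YAW)]])
home=AX+R@[-.105,-.074]; pv=AX+R@[-.105,.06]; d=(home-pin)/np.linalg.norm(home-pin); print(home,pv,d,ang(d),np.linalg.norm(home-pin))
st=pin-.04*d
rows([(*st,.16,ang(d)),(*st,.16,ang(d)+np.pi)])
c=imaging.camera("top"); np.savez("top4.npz",**c)
cv2.imwrite("pics/top4.png",cv2.resize(c["color"][130:250,195:355,::-1],(800,600),interpolation=cv2.INTER_CUBIC))
E
```

```text
clock: 4.47
position: [0.4178, 0.3728, 0.0639]
ee_rot: [0.516, 0.857, -0.0, -0.0]
ft_force: [-1.6, 0.3, 0.7]
grip_width: -0.002
grasp_force: 0.7
clock: 4.88
position: [0.4021, 0.3638, 0.1594]
ee_rot: [0.516, 0.857, -0.002, -0.0]
ft_force: [1.6, 1.2, -0.3]
grip_width: -0.002
grasp_force: 0.0
[0.51252347 0.19021073] [0.38461962 0.23016826] [0.52646021 0.85019977] 1.0163646395166879 0.05000087687392335
pos [0.4021 0.3638 0.1594] head 0.487 t 4.88 F [ 1.6  1.2 -0.3] w -0.0021019831643247495
[-0.626, -0.154, 0.0, -0.505]
[-0.626, -0.154, 0.0, 2.495]
```

```bash
python3 -m crank '[[-0.09,-0.022,0,-0.08],[-0.18,-0.044,0,-0.17],[-0.27,-0.066,0,-0.26],[-0.36,-0.088,0,-0.35],[-0.45,-0.11,0,-0.44]]'; python3 - <<'E'
from h import *
from workcell import imaging
rows([(.4651,.1137,.15,1.016)])
c=imaging.camera("top"); np.savez("top4.npz",**c)
cv2.imwrite("pics/top4.png",cv2.resize(c["color"][130:250,195:355,::-1],(800,600),interpolation=cv2.INTER_CUBIC))
E
```

```text
clock: 5.35
position: [0.4486, 0.1838, 0.1597]
ee_rot: [0.304, 0.953, 0.0, 0.0]
ft_force: [1.3, 0.9, 0.1]
grip_width: 0.0
grasp_force: 0.0
pos [0.4486 0.1838 0.1597] head 0.953 t 5.35 F [1.3 0.9 0.1] w 6.810248389992347e-05
[-0.135, -0.119, 0.024, -0.06]
```

View pics/top4.png

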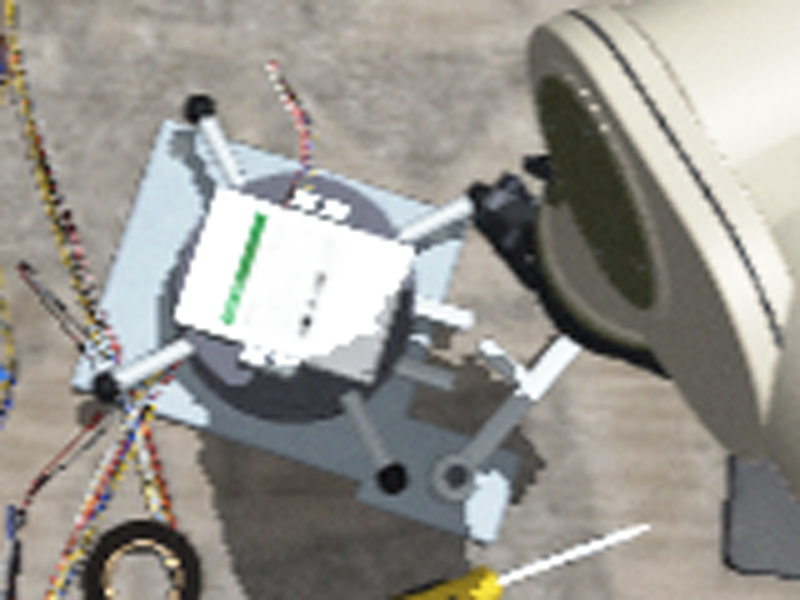

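The balls are clear of the arm at (200,107), (105,386) and (392,478). The prongs end at (470,317) and (450,378).

```bash
python3 - <<'E'
from h import *
c=np.load("top4.npz")
print(wheel(c,(200,107),1),wheel(c,(105,386),2),wheel(c,(392,478),3))
E
```

```text
(np.float64(0.1043843748606349), np.float64(0.014710134961325672)) (np.float64(0.10473991842405182), np.float64(0.021407270259047095)) (np.float64(0.10472564776155986), np.float64(0.014326291102017663))
```

```bash
python3 -m crank '[[-0.07,-0.06,0,-0.06],[-0.135,-0.119,0,-0.06],[-0.135,-0.119,0.07,-0.06],[-0.135,-0.119,0.15,-0.06],[-0.135,-0.119,0.2,-0.06]]'; python3 - <<'E'
from h import *
from workcell import imaging
pin=np.array([.4862,.1477]); d=np.array([.5265,.8502])
rows([(*(pin+k*d),.067,1.016) for k in (-.03,-.02,-.01,.01,.03)])
c=imaging.camera("scene"); np.savez("scene5.npz",**c)
cv2.imwrite("pics/scene5.png",cv2.resize(c["color"][110:290,130:370,::-1],(800,600),interpolation=cv2.INTER_CUBIC))
E
```

```text
clock: 5.82
position: [0.464, 0.1148, 0.0777]
ee_rot: [0.277, 0.961, -0.0, -0.0]
ft_force: [-0.4, -0.1, 0.6]
grip_width: 0.0
grasp_force: 0.0
pos [0.464  0.1148 0.0777] head 1.009 t 5.82 F [-0.4 -0.1  0.6] w 0.00031979940237482883
[-0.004, 0.024, 0.027, -0.007]
[-0.004, 0.049, 0.027, -0.007]
[-0.003, 0.074, 0.027, -0.007]
[-0.003, 0.124, 0.027, -0.007]
[-0.003, 0.174, 0.027, -0.007]
```

View pics/scene5.png

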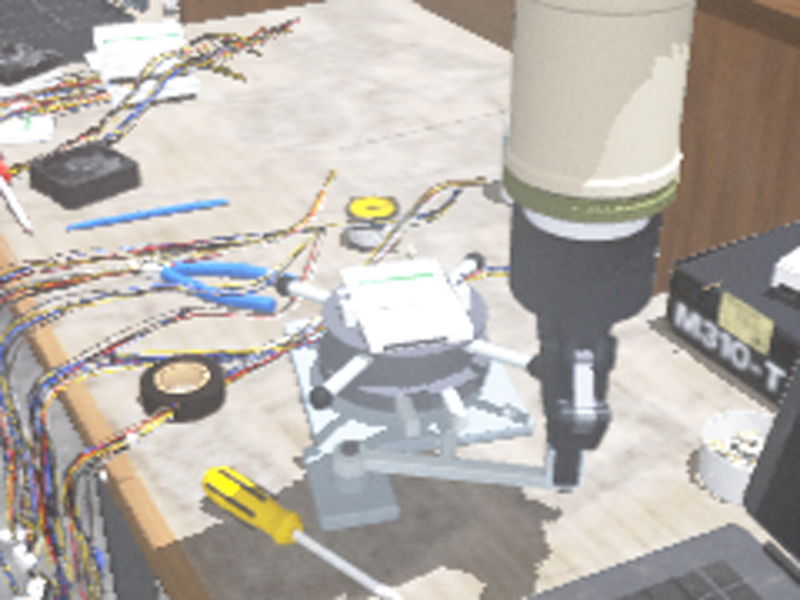

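The fingertip is at about (565,480), in front of the pin and level with it, and the fork is opposite the tooth. I'll push along tool y.

```bash
python3 -m crank '[[0,0.02,0,0],[0,0.035,0,0],[0,0.047,0,0],[0,0.057,0,0],[0,0.067,0,0]]';python3 -m crank '[[0,0.01,0,0],[0,0.02,0,0],[0,0.03,0,0],[0,0.04,0,0],[0,0.05,0,0]]'; python3 - <<'E'
from h import *
p=np.array([.4862,.1477])+.028*np.array([.5265,.8502]); rows([(*p,.067,1.016)])
E
```

```text
clock: 6.28
position: [0.4803, 0.1391, 0.0809]
ee_rot: [0.276, 0.961, 0.001, 0.001]
ft_force: [-0.2, -1.5, 0.3]
grip_width: 0.002
grasp_force: 0.4
clock: 6.7
position: [0.4902, 0.1555, 0.0799]
ee_rot: [0.276, 0.961, 0.0, -0.0]
ft_force: [-0.7, -0.9, 0.3]
grip_width: -0.002
grasp_force: 0.4
pos [0.4902 0.1555 0.0799] head 1.011 t 6.7 F [-0.7 -0.9  0.3] w -0.0016177253770407985
[-0.002, 0.048, 0.032, -0.005]
```

```bash
python3 -m crank '[[0,0.009,0.005,0],[0,0.018,0.01,0],[0,0.027,0.015,0],[0,0.034,0.015,0],[0,0.04,0.015,0]]';python3 -m crank '[[0,0.003,0,0],[0,0.006,0,0],[0,0.009,0,0],[0,0.009,0,0]]'; python3 - <<'E'
from h import *
from workcell import imaging
p=np.array([.4862,.1477])+.028*np.array([.5265,.8502]); rows([(*p,.067,1.016)])
c=imaging.camera("scene")
cv2.imwrite("pics/scene6.png",cv2.resize(c["color"][110:290,130:370,::-1],(800,600),interpolation=cv2.INTER_CUBIC))
E
```

```text
clock: 7.12
position: [0.4984, 0.1689, 0.0735]
ee_rot: [0.276, 0.961, -0.0, -0.0]
ft_force: [-0.7, -0.4, -0.5]
grip_width: 0.001
grasp_force: 0.4
clock: 7.45
position: [0.5006, 0.1719, 0.074]
ee_rot: [0.276, 0.961, 0.0, 0.0]
ft_force: [0.3, -1.0, 0.8]
grip_width: 0.001
grasp_force: 0.1
pos [0.5006 0.1719 0.074 ] head 1.011 t 7.45 F [ 0.3 -1.   0.8] w 0.0014627361838424053
[-0.001, -0.0, 0.017, -0.005]
```

```bash
python3 -m crank '[[0,0.003,0,0],[0,0.006,0,0],[0,0.009,0,0],[0,0.009,0,0]]'
```

```text
clock: 7.83
position: [0.5014, 0.1731, 0.0737]
ee_rot: [0.277, 0.961, -0.001, -0.001]
ft_force: [-7.0, -6.4, 7.3]
grip_width: 0.001
grasp_force: 5.0
```

```bash
python3 -m crank '[[0,0.002,0,0],[0,0.004,0,0],[0,0.005,0,0],[0,0.005,0,0]]'
```

```text
clock: 8.17
position: [0.5016, 0.1734, 0.0735]
ee_rot: [0.277, 0.961, -0.003, -0.002]
ft_force: [-12.2, -12.1, 11.9]
grip_width: 0.001
grasp_force: 8.6
```

The force has risen to about 20 N with almost no further motion, so the arm is against its stop. I'll back off, lift and check.

```bash
python3 -m crank '[[0,-0.02,0,0],[0,-0.05,0,0],[0,-0.08,0,0],[0,-0.09,-0.08,0],[0,-0.09,-0.16,0]]'; python3 -m crank '[[0.0,-0.02,-0.09,0],[0.05,-0.04,-0.15,0],[0.13,-0.05,-0.15,0],[0.22,-0.06,-0.15,0],[0.3,-0.07,-0.15,0]]' ; python3 - <<'E'
from h import *
from workcell import imaging
rows([])
c=imaging.camera("top"); np.savez("top7.npz",**c)
cv2.imwrite("pics/top7.png",cv2.resize(c["color"][130:250,195:355,::-1],(800,600),interpolation=cv2.INTER_CUBIC))
E
```

```text
clock: 8.58
position: [0.4824, 0.1436, 0.1373]
ee_rot: [0.277, 0.961, -0.001, -0.001]
ft_force: [0.8, 1.6, 1.0]
grip_width: -0.005
grasp_force: 0.0
clock: 9.0
position: [0.3662, 0.1859, 0.1982]
ee_rot: [0.277, 0.961, 0.001, 0.0]
ft_force: [-0.0, 1.8, 0.2]
grip_width: 0.001
grasp_force: 0.0
pos [0.3662 0.1859 0.1982] head 1.01 t 9.0 F [-0.   1.8  0.2] w 0.0014057358588677568
```

View pics/top7.png

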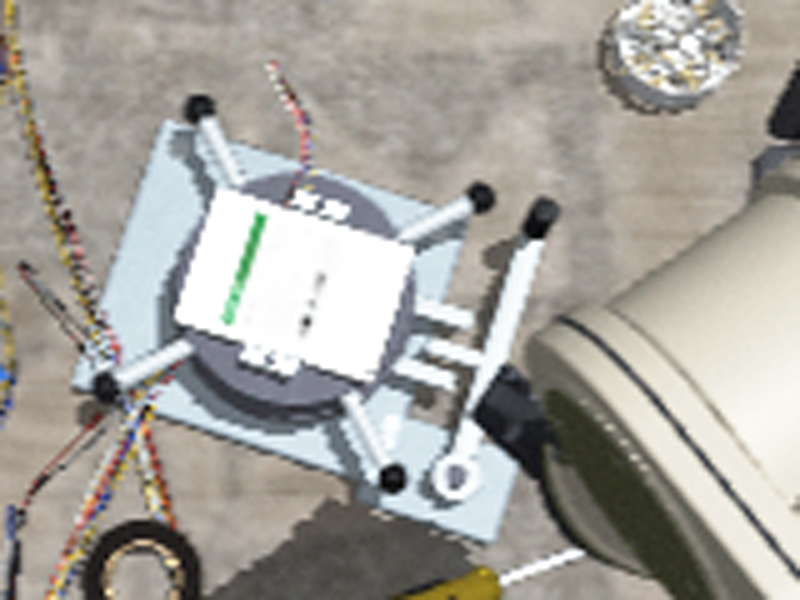

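The tooth at (450,350) lies between the prongs, the pin top is at (543,214), and the robot is clear. One numeric check, then hand in.

```bash
python3 -m crank '[[0,0,-0.03,0],[0,0,-0.03,0],[0,0,-0.03,0],[0,0,-0.03,0],[0,0,-0.03,0]]'; python3 - <<'E'
from h import *
from workcell import manip
c=np.load("top7.npz")
P=lambda x,y,z: ray(c,((x+.5)/5-.5+195,(y+.5)/5-.5+130),z)[:2]
pin=P(543,214,.078); arm=.45+ang(pin-np.array([.3846,.2302]))-(YAW-np.pi/2)
w=[wheel(c,p,i)[1] for p,i in (((481,196),0),((200,107),1),((105,386),2),((392,478),3))]
print(pin,"arm",arm,"wheel",w)
if arm>.41 and abs(np.mean(w))<.05: print(manip.hand_in())
E
```

```text
clock: 9.47
position: [0.3679, 0.1855, 0.2093]
ee_rot: [0.277, 0.961, -0.0, -0.0]
ft_force: [-0.3, 0.4, 0.1]
grip_width: 0.004
grasp_force: 0.0
[0.51033551 0.19219656] arm 0.4592774492328726 wheel [np.float64(0.014880637561363486), np.float64(0.014710134961325672), np.float64(0.021407270259047095), np.float64(0.014326291102017663)]
the job is handed in; nothing more can be done
None
```

The job is handed in at about 9.5 s; the judge's verdict was not shown, but my last camera measurement put the turntable about 0.016 rad from facing the tooth and the locking arm home at about 0.45 rad, with the tooth between the prongs and the robot clear.

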